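# Click the press's depth-stop turret to the red stop and press the dowel pin

## Task

The brass dowel pin in the aluminium block has to be pressed in to the depth of the red stop: with a fingertip, flick the black lobed turret wheel of the small bench press round by its edge, click by click, until the stop with the red nut sits clicked in right under the stop rod. Only then push the palm button on top of the press all the way down until the rod meets the red stop, and let it spring back up. Push only, lift and carry nothing: the block stays in its nest, and the sample block, caliper, jar and packet stay where they are.

Things in the scene. Friction and masses are not known exactly. Their poses are not given: they have to be found in the camera images.
- press: light grey bench press, fixed; bed 130 x 155 x 14 mm. Origin: centre of the bed's underside. x: front to back (away from the robot), y: to its left, z up. In this frame: ram, button and nest at x -10, y +37.5 mm; turret axis x -10, y -39.5; stop rod x -10, y -12.5. Head x -28 to +64, y 16 to 59, up to 142 mm high. Stop arm to y -18, z 88 to 114. Right of the turret all is free
- turret_center (a point): on the turret's upright axis, half-way up its black wheel (27 to 45 mm above the bench). Wheel: disc of 32 mm radius with six round lobes, each of 8 mm radius centred 38 mm from the axis (46 mm to their outside). On it, 27 mm from the axis, midway between lobes, stand six stop screws 53 to 68 mm above the bench. A 29 mm high bracket stands behind the wheel, 51 mm from the axis
- turret (a joint): turret angle, rad, counter-clockwise from above positive, endless, not wrapped. Clicks in at every multiple of pi/3, one stop under the rod and a lobe 30 degrees either side of the press's right (-y) direction; red stop at 0 or whole turns. 2 to 3 N at a lobe moves it; pushed more than 5 degrees past half-way and let go it snaps on to the next click, and runs no further
- red_stop (a point): centre of the top of the stop screw with the red nut (15 mm wide), 62 mm above the bench; goes round with the turret; right when straight below rod_tip. Counter-clockwise from it from above: plain, blue nut, plain, yellow nut, plain. They stop the ram after 18 (red), 21, 24, 27, 12, 15 mm
- rod_tip (a point): centre of the lower end of the stop rod (10 mm thick, on the arm of the ram); 80 mm above the bench with the ram up, 18 mm above the red stop's top; goes down with the ram
- button_top (a point): centre of the top of the palm button on the ram, a black domed mushroom of 42 mm diameter, 190 mm above the bench when the ram is up; push it straight down
- ram (a joint): how far the ram is down, m: 0 up, 0.018 when the rod meets the red stop; a spring lifts it when let go. Pushing takes 4 to 7 N, and from 9 mm on, where it meets the pin, about 4 N more; then the stop is hard
- pin (a joint): how far the brass pin (8 mm diameter) is pressed into the block, m: 0 at first, when it stands 22 mm proud; 0.009 when pressed to the red stop (13 mm proud). It stays where it is pressed and cannot be drawn back
- block_center (a point): centre of the loose aluminium block, 40 x 40 x 24 mm, lying in the shallow nest on the bed under the ram (1.5 mm play each side)
- sample_center (a point): bystander: centre of a loose finished block of the same size on the bench left of the press, its pin 13 mm proud
- lamp_elbow (a point): obstacle: elbow joint of the fixed grey swing-arm lamp, 60 mm across, up to 480 mm high. From its clamp on the bench's front edge (x 0.34, y -0.10) one arm rises to this elbow; a second arm falls from it to the left to a long lamp bar, 210 to 230 mm high at x 0.39 to 0.48, y -0.01 to 0.61. The press stands to the right of it all: come over from above or fold the arm in before swinging round
- dispenser_top (a point): obstacle: centre of the top of the fixed grey tape dispenser to the right of the press, 158 mm long (along the robot's x), 36 mm wide, 78 mm high; the gripper's body passes over it but the fingers should stay clear
- caliper: bystander: digital caliper, 64 x 230 x 15 mm, lying in front of the press; origin at the centre of its underside
- pin_jar: bystander: white screw jar, 64 mm wide, 66 mm high, left of the press; origin at the centre of its underside
- packet: bystander: orange foil packet, 58 x 85 x 17 mm, lying behind the press; origin at the centre of its underside
Not all that is in view belongs to the job. What is shaped like the part that bears pin but orange or purple is not meant.

How it is judged:
By the outcome, as a careful person would: the job done as asked, in the order asked, and still so for the second after the job is handed in, with the robot touching nothing.
It also fails if it takes over 61 s, if anything falls off the work surface, if the arm or the gripper's body presses on something with over 40 N, if the wrist force passes 120 N, or if a joint passes its speed limit or range.

## Robot

A 6-joint arm with a two-finger parallel gripper is mounted at the origin on a cart in front of the work surface, level with it; the furniture and walls round the work are solid. World frame = base frame: x ahead of the robot, y to its left, z up, the work surface at z = 0. Lengths are in m, angles in rad, forces in N, time in s.
With the tool pointing down it reaches from about 0.325 to 1 m from the base axis. Payload 5.1 kg.
Tool frame: the origin (TCP) lies at the very end of the fingers, on their centre line; the grasp point (between the pads) lies 19 mm behind it (arm.grip_point_offset is the distance from the TCP to the grasp point, in m); z points along the fingers, x is the direction in which the jaws open and shut, and the axes are right-handed (so a half turn about z gives the same grasp; the last joint's range is limited). The gripper opens to 85 mm and grips with 20 to 120 N. Pads are 22 mm wide; open, the fingers measure 114 mm over their backs; the gripper's body (76 mm by 85 mm) begins 54 mm behind the grasp point. The pads swing forward as they close: fully open they stand 13 mm farther back than shut.
Start: joints at [-1.39, 0.124, 1.65, -0, 1.367, -0.083], TCP at [0.169, -0.628, 0.231] pointing down, gripper open.
Joint ranges: [-2.61, 2.61], [-1.02, 2.33], [0.03, 2.71], [-1.35, 4.49], [0.32, 2.68], [-2.91, 2.91]. Speed limits (rad/s): [2.57, 2.57, 3.14, 3.14, 3.14, 3.14].

## Interface

Orientations are given as a unit quaternion [x, y, z, w].
In Python, from rig import arm gives the robot as it stands. The module is installed in compiled form; this text tells all that it offers. Calls block until the motion is done:
- arm.move_ptp(position, orientation): joint-space move of the TCP to a pose.
- arm.movel(position, attitude=None, speed=0.15, f_stop=None): straight line of the TCP; attitude=None keeps the orientation; speed is the mean speed in m/s. With f_stop (N) it stops when the force on the tool has changed by that much, and returns True; else False.
- arm.movej(angles): joint-space move.
- arm.open_gripper() and arm.grasp(strength=None): open the fingers fully, or close them until they stop; strength is the grip in N (None keeps the last).
- arm.hold(seconds).
- arm.inverse_kinematics(position, orientation): joint angles nearest the present ones, or None.
- arm.grab_frame(name): name is "scene" or "side" or "wrist"; returns a dict with "img" (384x512x3 uint8, red, green, blue), "z_map" (384x512 float32, m along the optical axis (not along the pixel's ray), 0 where there is no reading), "fovy" (degrees; the focal length in pixels is half the picture's height over the tangent of half this angle, whatever the lens; pixels are square), "cx", "cy" (the principal point, pixels), "k1" (the pictures are not rectified: a ray, as slopes to the right and down, at radius r is drawn at 1 + k1 r^2 times it, then the intrinsics apply), "position" and "orientation" of the camera in the world; the wrist camera has in their place "mount" (4x4, takes a point from camera to tool coordinates, whose origin is the TCP and whose axes are the tool frame's). Camera axes: x right, y down, z forward; pixel columns grow to the right and rows downward; lengths in m; the calibration is good to about 2 mm. A picture is of the moment at which its call begins: read the wrist's pose just before it.
A pose or a line that the arm cannot do raises arm.MotionError and nothing moves.
- arm.job_done(): hands the job in, once; it reports no verdict.
Readings, each from a call of its own:
- arm.current_time_s(): time.
- arm.current_qpos(): joint angles.
- arm.current_dq(): joint speeds.
- arm.current_joint_efforts(): joint torques, N m.
- arm.current_tcp_pos(): TCP position.
- arm.current_orientation(): TCP orientation.
- arm.current_wrist_force(): force on the tool from outside, world axes, zero at the start.
- arm.current_ft_torque(): the same for the moment, N m.
- arm.current_opening(): finger opening in m.
Only numpy, scipy, OpenCV 4.12 (cv2) and the standard library are available. Lean on these libraries where they do the work, as an engineer would, in place of code of your own. Each camera call takes 0.05 s, during which the arm holds its last target.

## Working session

There is one attempt and no reset: what is moved stays moved. The work goes in short steps, each a Python script; the robot and the scene stay as the last script left them, time stands still between calls to the robot, and variables do not carry over. Pictures are saved under pics/ and viewed, and the job is handed in when it is done.

```bash
mkdir -p pics; ls; cat > h.py <<'E'
import numpy as np, cv2
from scipy.spatial.transform import Rotation as R
from rig import arm
def snap(name):
    p=np.array(arm.current_tcp_pos());q=np.array(arm.current_orientation())
    f=arm.grab_frame(name)
    if name=="wrist":
        M=np.array(f["mount"]);T=np.eye(4);T[:3,:3]=R.from_quat(q).as_matrix();T[:3,3]=p
        f["T"]=T@M
    else:
        T=np.eye(4);T[:3,:3]=R.from_quat(f["orientation"]).as_matrix();T[:3,3]=f["position"];f["T"]=T
    h=f["img"].shape[0];fl=h/2/np.tan(np.radians(f["fovy"])/2)
    f["K"]=np.array([[fl,0,f["cx"]],[0,fl,f["cy"]],[0,0,1]]);f["D"]=np.array([f["k1"],0,0,0,0.])
    return f
def rays(f,uv):
    uv=np.asarray(uv,float).reshape(-1,1,2)
    n=cv2.undistortPoints(uv,f["K"],f["D"]).reshape(-1,2)
    d=np.c_[n,np.ones(len(n))]
    return f["T"][:3,3],d@f["T"][:3,:3].T
def onplane(f,uv,z):
    o,d=rays(f,uv);return o+d*((z-o[2])/d[:,2])[:,None]
def depthpt(f,uv):
    uv=np.asarray(uv).reshape(-1,2);o,d=rays(f,uv)
    z=f["z_map"][uv[:,1].astype(int),uv[:,0].astype(int)]
    return o+d*z[:,None]
def proj(f,P):
    P=np.asarray(P,float).reshape(-1,3);T=np.linalg.inv(f["T"]);c=P@T[:3,:3].T+T[:3,3]
    return cv2.projectPoints(c,np.zeros(3),np.zeros(3),f["K"],f["D"])[0].reshape(-1,2)
def save(f,n,box=None):
    im=f["img"][:,:,::-1]
    if box: u0,v0,u1,v1=box;im=im[v0:v1,u0:u1]
    s=min(800/im.shape[1],600/im.shape[0]);im=cv2.resize(im,None,fx=s,fy=s,interpolation=cv2.INTER_CUBIC)
    cv2.imwrite("pics/"+n,im[:600,:800]);return s
E
python3 - <<'E'
from h import *
import pickle
for n in("scene","side","wrist"):
    f=snap(n);save(f,n+"0.png");pickle.dump(f,open(n+"0.pkl","wb"))
    print(n,f["T"][:3,3].round(3),f["T"][:3,2].round(2),f["fovy"],f["k1"])
print(arm.current_time_s(),arm.current_orientation(),arm.current_opening())
E
```

```text
pics
scene [ 1.315 -0.428  1.035] [-0.71  0.24 -0.67] 44.4102897442934 -0.1490905849100353
side [ 0.033 -0.896  0.803] [ 0.45  0.72 -0.53] 53.14596408144367 -0.12311943647804531
wrist [ 0.241 -0.607  0.372] [-0.28 -0.07 -0.96] 62.26208075289634 -0.054034423411734374
0.15 [ 7.93959369e-01 -6.07970255e-01 -6.21988370e-04 -5.50607757e-04] 0.08556464532374972
```

View pics/scene0.png

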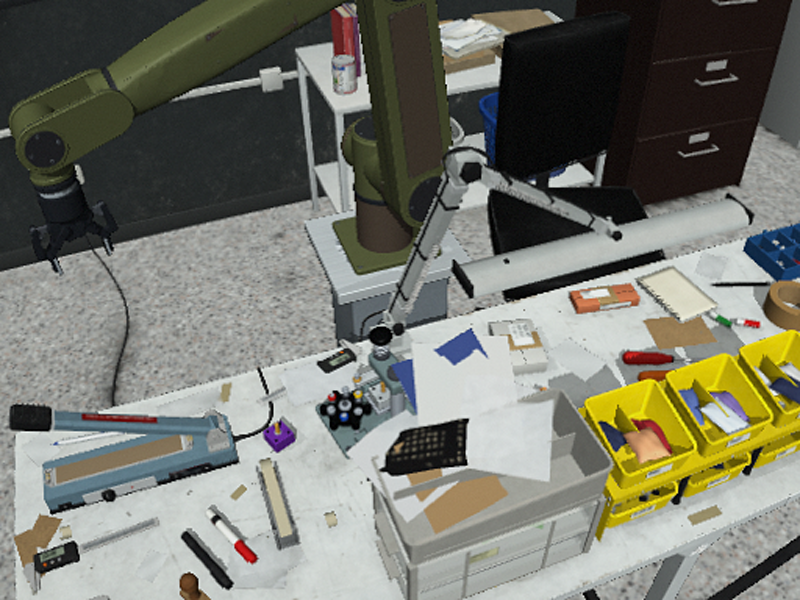

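View pics/side0.png

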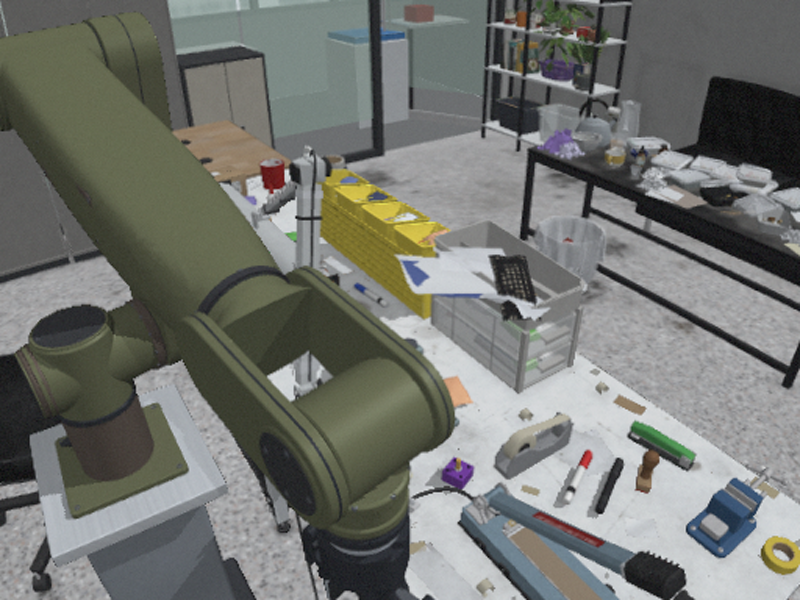

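View pics/wrist0.png

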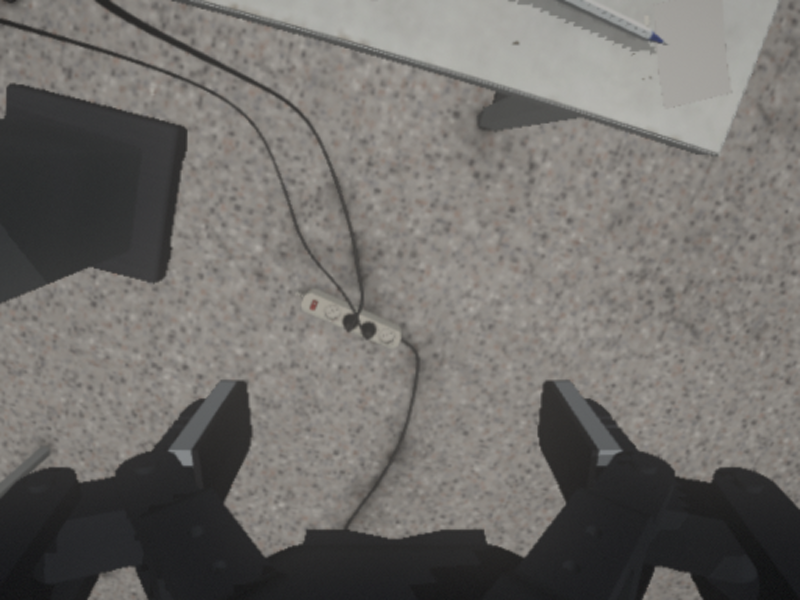

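The scene view shows the press turret near (345,410) and the press head near (395,385), partly hidden by the papers and crate. In the side view the arm hides the press. I'll zoom in.

```bash
python3 - <<'E'
from h import *
import pickle
f=pickle.load(open("scene0.pkl","rb"));print(save(f,"scene0c.png",(190,195,330,300)))
for uv in [(220,262),(218,255),(246,245),(262,232),(300,103),(178,277),(215,228)]: print(uv,depthpt(f,uv)[0].round(3))
E
```

```text
5.714285714285714
(220, 262) [ 0.5   -0.248  0.05 ]
(218, 255) [ 0.468 -0.245  0.043]
(246, 245) [ 0.531 -0.182  0.125]
(262, 232) [ 0.591 -0.159  0.224]
(300, 103) [ 0.453 -0.01   0.466]
(178, 277) [ 0.489 -0.367  0.024]
(215, 228) [ 0.339 -0.217  0.016]
```

View pics/scene0c.png

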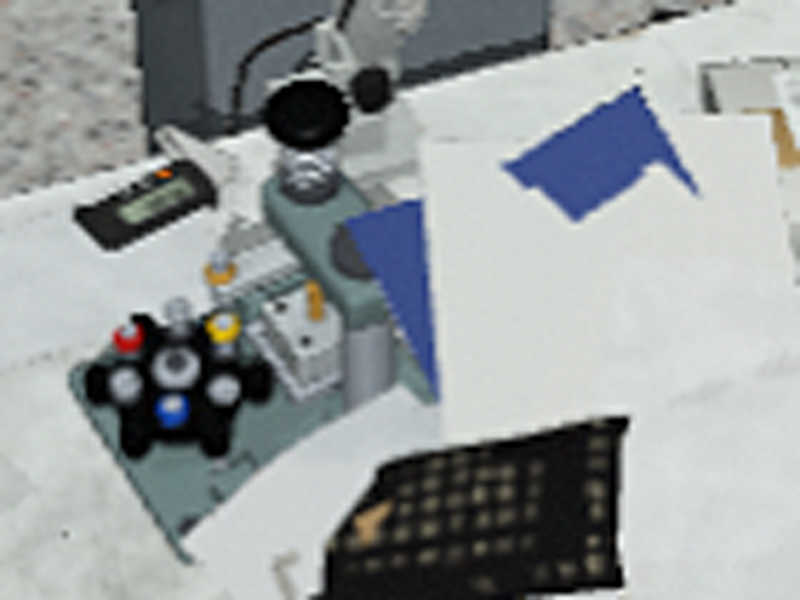

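```bash
python3 - <<'E'
from h import *
import pickle
f=pickle.load(open("wrist0.pkl","rb"));print(np.array(f["mount"]).round(3))
q=R.from_matrix(np.array([[0,-1,0],[-1,0,0],[0,0,-1.]]).T).as_quat()
print(q)
for P in [(.45,-.25,.38)]:
    print(arm.inverse_kinematics(P,q))
arm.move_ptp([.45,-.25,.38],q)
f=snap("wrist");save(f,"wrist1.png");pickle.dump(f,open("wrist1.pkl","wb"))
f=snap("side");save(f,"side1.png");pickle.dump(f,open("side1.pkl","wb"))
f=snap("scene");save(f,"scene1.png");pickle.dump(f,open("scene1.pkl","wb"))
print(arm.current_time_s(),arm.current_qpos())
E
```

```text
[[ 1.     0.001  0.001 -0.001]
 [-0.001  0.957  0.29  -0.075]
 [-0.    -0.29   0.957 -0.142]
 [ 0.     0.     0.     1.   ]]
[ 0.70710678 -0.70710678  0.          0.        ]
[-6.11409410e-01 -2.28609613e-01  1.74391330e+00 -4.44089210e-16
  1.62628897e+00  9.59386917e-01]
2.0917 [-6.12691559e-01 -2.27820192e-01  1.74409442e+00 -1.04199557e-04
  1.62620107e+00  9.59305090e-01]
```

View pics/wrist1.png

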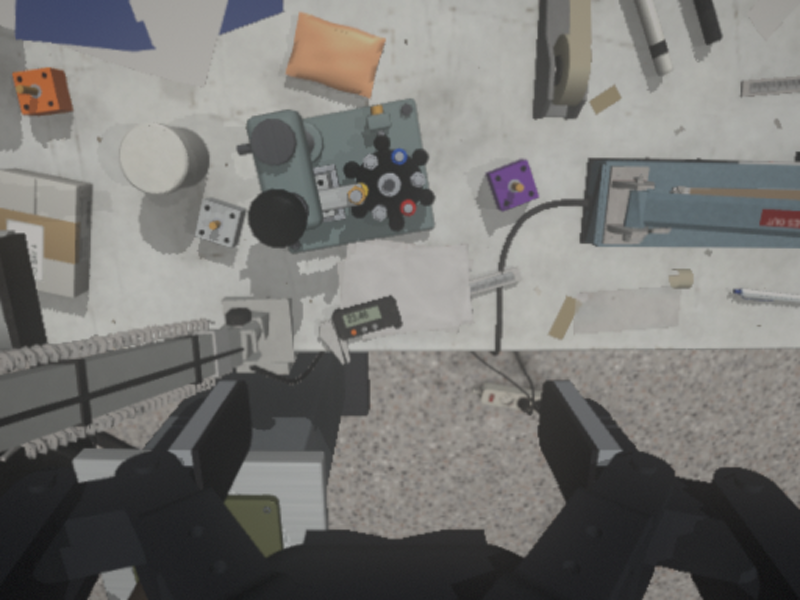

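View pics/side1.png

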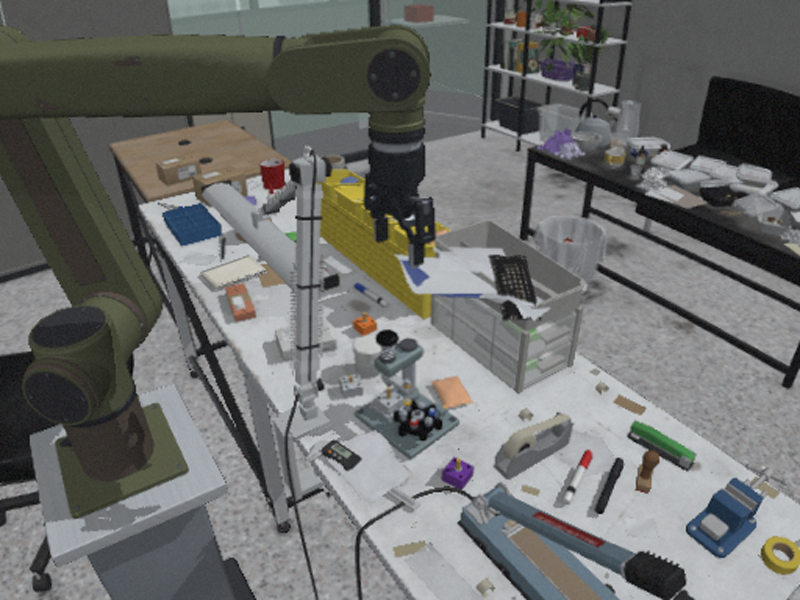

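View pics/scene1.png

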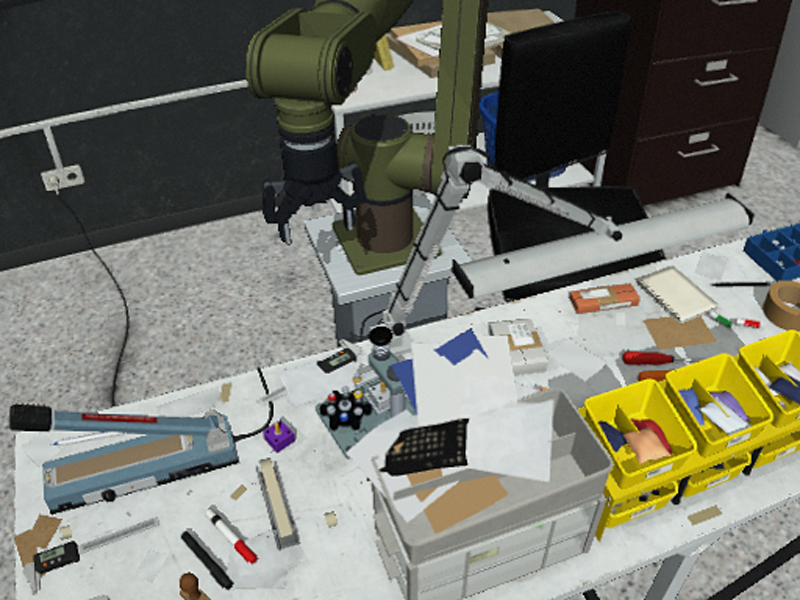

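The wrist view shows the turret hub at about (390,185), red nut (408,207), blue (400,157), yellow (357,192) at the stop arm, and the button (278,218). A purple decoy sits at (513,185). Next come the exact measurements.

```bash
python3 - <<'E'
from h import *
import pickle
f=pickle.load(open("wrist1.pkl","rb"));print(save(f,"wrist1c.png",(150,55,350,175)))
im=f["img"].astype(int);hsv=cv2.cvtColor(f["img"],cv2.COLOR_RGB2HSV)
r,g,b=im[...,0],im[...,1],im[...,2]
def cc(m,box,z,n):
    mm=np.zeros_like(m,np.uint8);u0,v0,u1,v1=box;mm[v0:v1,u0:u1]=m[v0:v1,u0:u1]
    k,l,s,c=cv2.connectedComponentsWithStats(mm)
    for i in range(1,k):
        if s[i,4]>8: print(n,c[i].round(1),s[i,4],"->",onplane(f,c[i],z)[0].round(4),"depth",depthpt(f,c[i])[0].round(4))
cc((r>120)&(g<90)&(b<90),(230,80,290,160),.055,"red")
cc((b>120)&(r<90),(230,80,290,160),.055,"blue")
cc((r>150)&(g>100)&(b<100),(210,80,290,160),.055,"yel")
cc((hsv[...,2]<60),(155,110,205,165),.187,"button")
cc((hsv[...,2]<60),(215,80,280,150),.045,"wheel")
E
```

```text
4.0
red [261.5 131.6] 35 -> [ 0.4705 -0.2627  0.055 ] depth [ 0.4711 -0.2626  0.0606]
blue [255.5  98.6] 39 -> [ 0.517 -0.254  0.055] depth [ 0.517  -0.254   0.0559]
yel [230.5 121.7] 35 -> [ 0.4848 -0.2179  0.055 ] depth [ 0.4891 -0.2214  0.1056]
button [177.7 139.3] 1040 -> [ 0.4778 -0.1709  0.187 ] depth [ 0.4781 -0.1714  0.189 ]
wheel [248.  116.9] 1135 -> [ 0.4908 -0.2431  0.045 ] depth [ 0.4916 -0.2432  0.0565]
```

View pics/wrist1c.png

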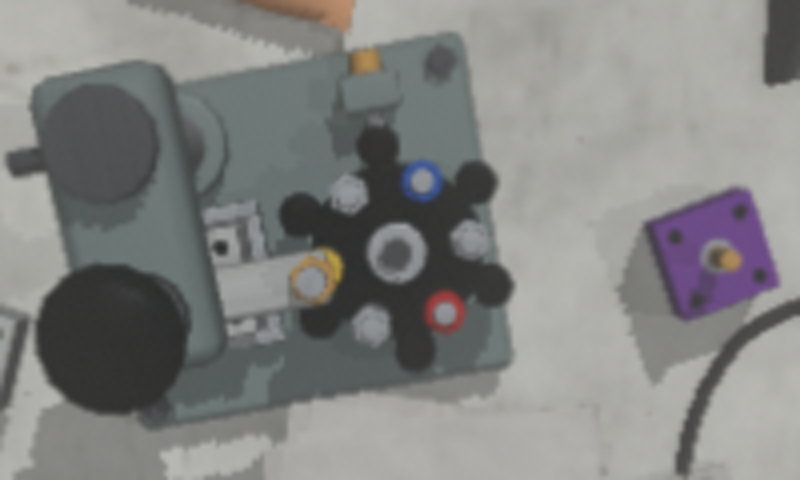

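```bash
python3 - <<'E'
from h import *
import pickle
f=pickle.load(open("wrist1.pkl","rb"))
def uv(p): return (np.array(p,float)+.5)/4-.5+[150,55]
L=onplane(f,uv([(377,147),(477,181),(491,284),(414,350),(320,318),(302,214)]),.045)[:,:2]
c=L.mean(0);d=L-c;print("c",c.round(4),np.linalg.norm(d,axis=1).round(4),np.degrees(np.arctan2(d[:,1],d[:,0])).round(1))
C=onplane(f,uv([(464,34),(510,365),(152,425)]),.014)[:,:2];print(C.round(4))
e=C[0]-C[1];print("side",np.linalg.norm(e),np.degrees(np.arctan2(e[1],e[0])))
e=C[2]-C[1];print("front",np.linalg.norm(e),np.degrees(np.arctan2(e[1],e[0]))-90)
B=onplane(f,uv([(112,338)]),.185)[0,:2];e=B-c;print("button",B.round(4),"-turret",np.linalg.norm(e),np.degrees(np.arctan2(e[1],e[0]))-90)
P=onplane(f,uv([(398,252)]),.07)[0];print("hub",P.round(4))
rn=onplane(f,[261.5,131.6],.058)[0,:2]-c;print("red",np.linalg.norm(rn),np.degrees(np.arctan2(rn[1],rn[0])))
rn=onplane(f,[255.5,98.6],.058)[0,:2]-c;print("blue",np.linalg.norm(rn),np.degrees(np.arctan2(rn[1],rn[0])))
pu=onplane(f,uv([(648,225),(740,190),(778,285),(685,320)]),.024);print("purple",pu.round(3))
z=f["z_map"]
for p in [(398,237),(398,268),(312,280),(70,100),(560,50)]:
    print(p,depthpt(f,uv(p).round())[0].round(4))
d=depthpt(f,[(360,60)])[0];print("disp",d)
g=pickle.load(open("side1.pkl","rb"))
for p in [(310,165),(305,240),(303,300),(308,385),(545,425),(505,460),(568,420)]: print(p,depthpt(g,np.array(p)/1.5625)[0].round(3))
E
```

```text
c [ 0.4905 -0.2443] [0.0371 0.0381 0.0369 0.0373 0.0379 0.0369] [  10.9  -49.8 -109.5 -170.2  130.9   69.5]
[[ 0.5681 -0.2694]
 [ 0.4431 -0.2892]
 [ 0.4187 -0.1442]]
side 0.1265476800421036 9.027466664145422
front 0.14705152141773334 9.573797691810285
button [ 0.4778 -0.1704] -turret 0.07503159197988009 9.768341350414076
hub [ 0.4916 -0.245   0.07  ]
red 0.026896257050870693 -136.8289042420378
blue 0.028244200992776004 -19.843947542996844
purple [[ 0.499 -0.34   0.024]
 [ 0.512 -0.374  0.024]
 [ 0.476 -0.392  0.024]
 [ 0.463 -0.356  0.024]]
(398, 237) [ 0.4954 -0.2446  0.0511]
(398, 268) [ 0.484  -0.2446  0.0516]
(312, 280) [ 0.4856 -0.2187  0.1136]
(70, 100) [ 0.5394 -0.1519  0.1407]
(560, 50) [ 0.5638 -0.3077 -0.0007]
disp [ 0.5685533  -0.39436224  0.06740533]
(310, 165) [ 0.426 -0.027  0.466]
(305, 240) [ 0.394 -0.049  0.346]
(303, 300) [ 0.367 -0.076  0.249]
(308, 385) [ 0.348 -0.098  0.082]
(545, 425) [ 0.646 -0.408  0.067]
(505, 460) [ 0.572 -0.395  0.015]
(568, 420) [ 0.7   -0.413  0.053]
```

```bash
python3 - <<'E'
from h import *
import pickle
arm.grasp(20)
f=snap("wrist");s=save(f,"wrist2.png",(156,200,356,350));pickle.dump(f,open("wrist2.pkl","wb"))
print(s,arm.current_opening(),arm.current_tcp_pos(),arm.current_time_s())
T=f["T"];tc=np.array(arm.current_tcp_pos())
print(proj(f,[tc,tc+[0,.0145,0],tc-[0,.0145,0],tc+[.011,0,0],tc-[.011,0,0]]))
E
```

```text
4.0 0.00013260579804046088 [ 0.45001317 -0.24996733  0.38003535] 2.9083
[[254.55401438 250.3728161 ]
 [225.28463926 250.31641728]
 [283.81243473 250.37280195]
 [254.63574919 229.9841586 ]
 [254.47479351 269.87422979]]
```

View pics/wrist2.png

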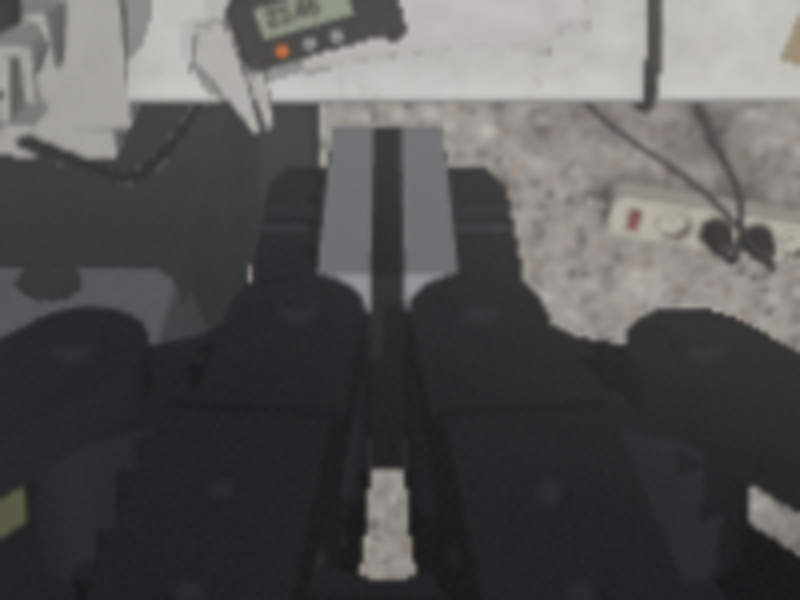

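```bash
cat >> h.py <<'E'
AX=np.array([.4910,-.2447]);YAW=10.
def pose(phi,r,z):
    a=np.radians(YAW-90-phi);o=np.array([np.cos(a),np.sin(a),0]);ty=-o;tz=np.array([0,0,-1.]);tx=np.cross(ty,tz)
    return np.r_[AX+r*o[:2],z],R.from_matrix(np.c_[tx,ty,tz]).as_quat()
E
python3 - <<'E'
from h import *
for phi,r,z in [(0,66,.25),(0,66,.034),(0,49,.034),(30,49,.034),(55,49,.034),(55,70,.034)]:
    p,q=pose(phi,r/1e3,z);s=arm.inverse_kinematics(p,q);print(phi,r,p.round(3),None if s is None else np.round(s,2))
p,q=pose(0,.066,.25);arm.move_ptp(p,q)
print(arm.current_tcp_pos(),arm.current_wrist_force())
p,q=pose(0,.066,.034);print(arm.movel(p,None,.12,f_stop=6))
for n in("wrist","scene","side"):
    f=snap(n);save(f,n+"3.png",None if n=="wrist" else ((180,180,320,285) if n=="scene" else (190,190,350,310)))
print(arm.current_tcp_pos(),arm.current_wrist_force(),arm.current_time_s())
E
```

```text
0 66 [ 0.502 -0.31   0.25 ] [-0.64 -0.02  1.77 -0.    1.39  2.32]
0 66 [ 0.502 -0.31   0.034] [-0.64  0.2   1.93 -0.    1.02  2.32]
0 49 [ 0.5   -0.293  0.034] [-0.62  0.17  1.95 -0.    1.02  2.34]
30 49 [ 0.474 -0.291  0.034] [-0.65  0.13  2.01 -0.    1.01  2.84]
55 49 [ 0.456 -0.279  0.034] None
55 70 [ 0.442 -0.294  0.034] None
[ 0.50262961 -0.3097642   0.25052944] [ 0.62773246 -0.07546379  0.35587824]
False
[ 0.50275027 -0.30990799  0.03456994] [-0.14306147 -0.01933432  0.51227553] 6.2417
```

View pics/wrist3.png

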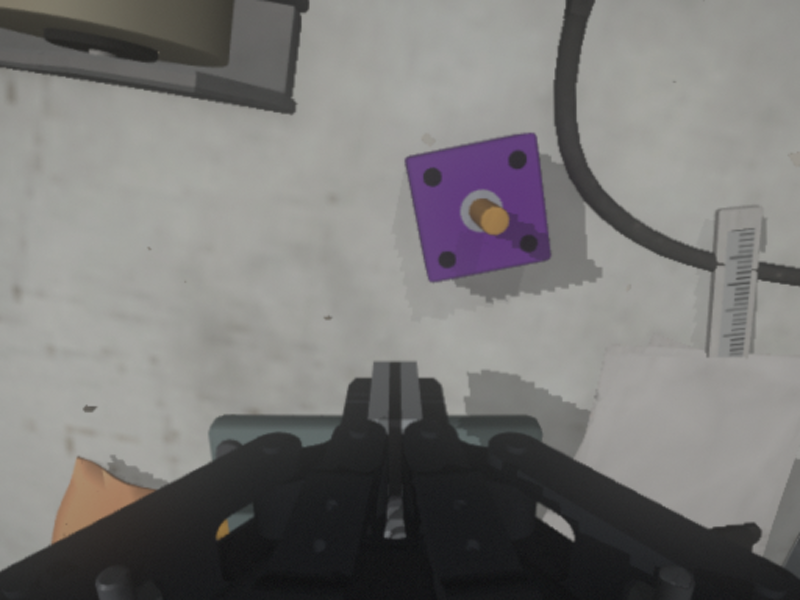

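View pics/side3.png

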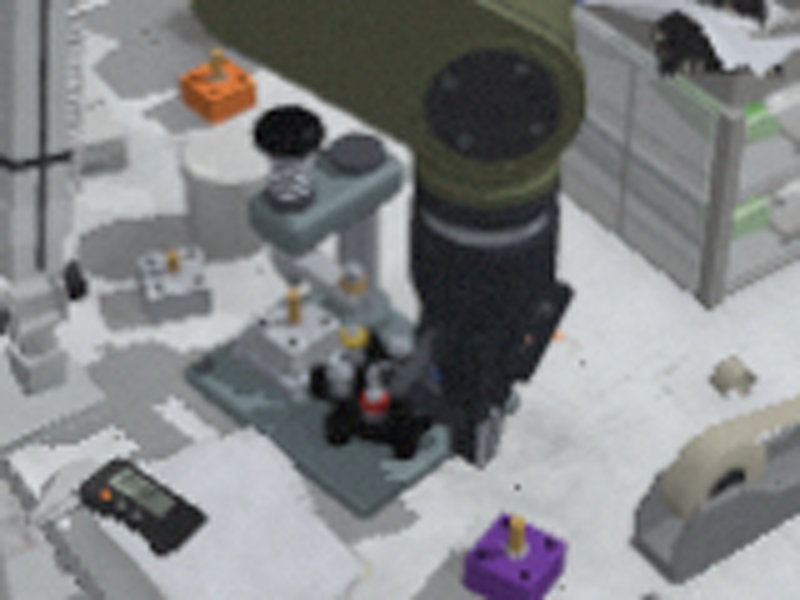

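View pics/scene3.png

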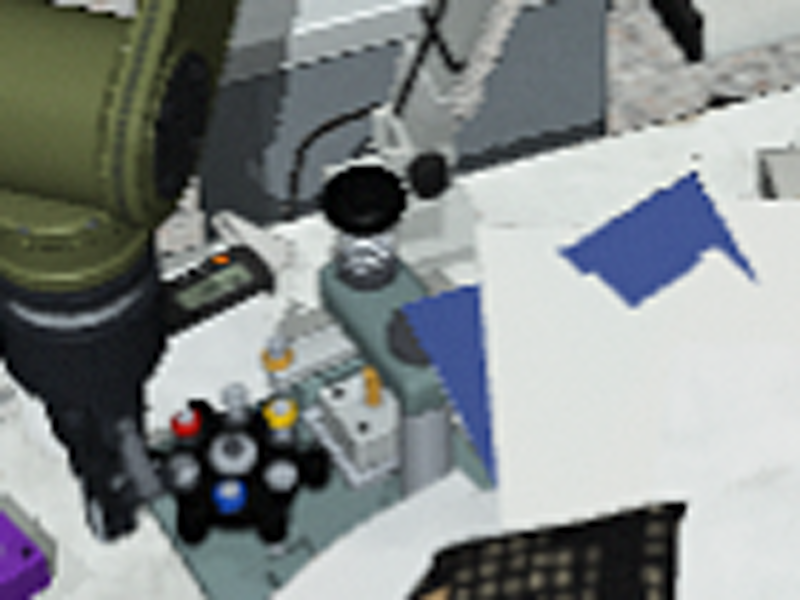

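The finger is down clear of the wheel, with yellow still under the rod at turret +120°, so red needs two clockwise clicks. The last joint's range rules out a long arc at the front right. I'll enter the back-right gap (phi −60°) and sweep to the right side.

```bash
cat >> h.py <<'E'
def go(phi,r,z=.034,v=.1,fs=None):
    p,q=pose(phi,r,z);return arm.movel(p,q,v,f_stop=fs)
def flick(rin=.049,end=-5):
    f0=np.array(arm.current_wrist_force())
    for ph in (-20,-40,-60): pass
    print("ins",go(-60,rin,v=.08,fs=6),np.array(arm.current_wrist_force())-f0)
    for ph in np.linspace(-60,end,6)[1:]:
        s=go(ph,rin,v=.06,fs=25);print(round(ph),s,(np.array(arm.current_wrist_force())-f0).round(1))
        if s: return False
    go(end,.072,v=.15);return True
E
python3 - <<'E'
from h import *
for phi in(-55,-60):
  for r in (.049,.072):
    p,q=pose(phi,r,.034);print(np.round(arm.inverse_kinematics(p,q),2))
for ph in(-20,-40,-60): go(ph,.072,v=.15)
print(arm.current_time_s())
print(flick(),arm.current_time_s())
for n in("scene","side"):
    f=snap(n);save(f,n+"4.png",(180,180,320,285) if n=="scene" else (190,190,350,310))
E
```

```text
[-0.55  0.21  1.91 -0.    1.02  1.46]
[-0.55  0.26  1.86 -0.    1.03  1.46]
[-0.54  0.21  1.91 -0.    1.02  1.38]
[-0.54  0.25  1.86 -0.    1.03  1.38]
7.7417
ins False [ 0.55155989 -0.25261197  1.90228228]
-49 False [0.  0.1 1.4]
-38 False [ 2.1 -1.   0.6]
-27 False [ 1.9 -2.7  0.9]
-16 False [ 0.  -3.7 -0.5]
-5 False [-1.5 -5.7  1.4]
True 10.1833
```

View pics/scene4.png

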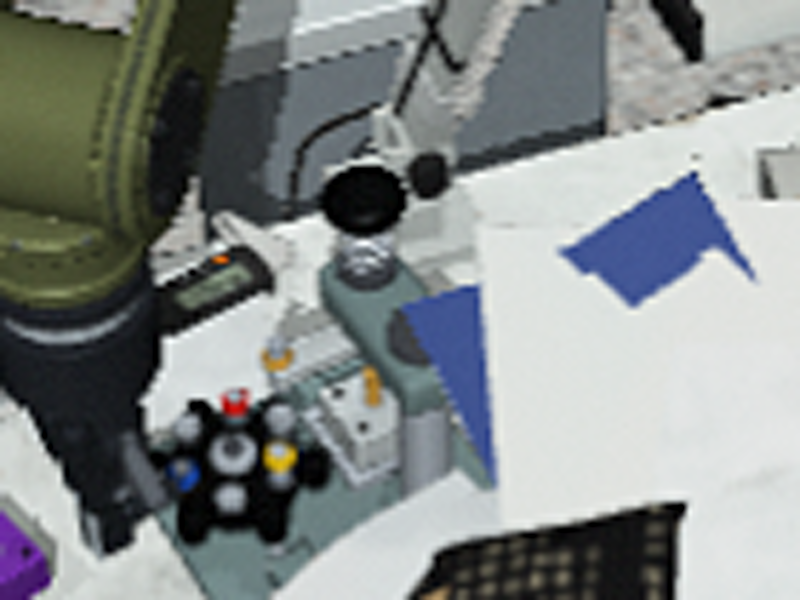

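View pics/side4.png

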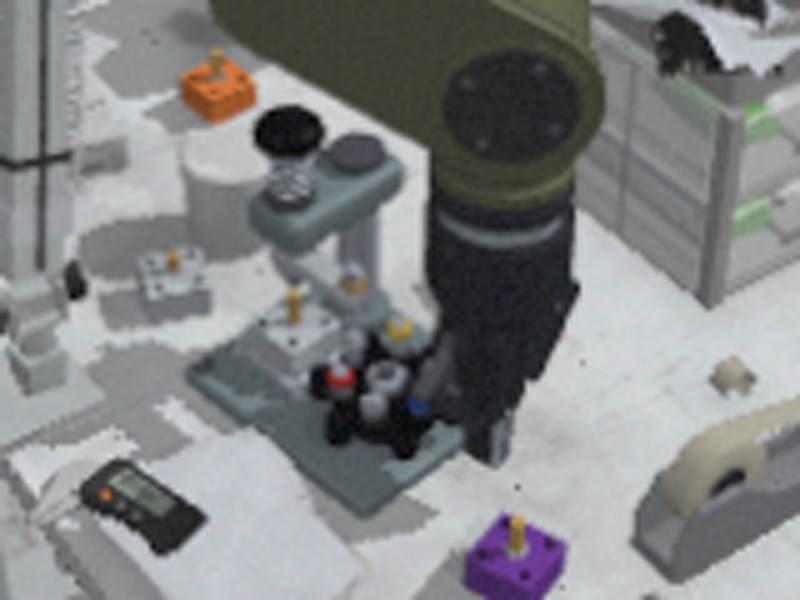

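One clean click: in the scene view the red nut has moved clockwise to (235,402), the place next to the rod position, and blue is now at (183,475). The second flick should be the same.

```bash
python3 - <<'E'
from h import *
import pickle
for ph in(-20,-40,-60): go(ph,.072,v=.15)
print(flick(),arm.current_time_s())
f=snap("scene");save(f,"scene5.png",(180,180,320,285))
# retreat up, away, and view from above with wrist
p=np.array(arm.current_tcp_pos());arm.movel([p[0],p[1],.30],None,.25)
q=R.from_matrix(np.array([[0,-1,0],[-1,0,0],[0,0,-1.]]).T).as_quat()
arm.move_ptp([.45,-.25,.34],q)
f=snap("wrist");print(save(f,"wrist5.png",(100,55,400,255)));pickle.dump(f,open("wrist5.pkl","wb"))
print(arm.current_time_s(),arm.current_tcp_pos())
E
```

```text
ins False [ 0.65501149 -0.5307461  -0.3975108 ]
-49 False [ 0.8 -0.5  0.3]
-38 False [ 2.6 -0.9 -1.2]
-27 False [ 2.  -3.4 -0.2]
-16 False [ 0.5 -5.3  0.1]
-5 False [-1.2 -7.1 -0.1]
True 14.1333
2.6666666666666665
16.6167 [ 0.44994068 -0.25003379  0.33911573]
```

View pics/scene5.png

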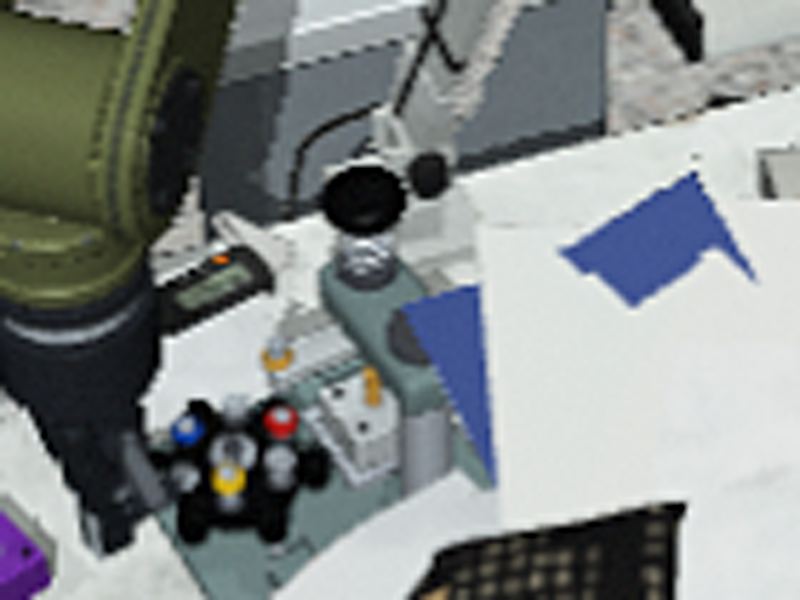

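View pics/wrist5.png

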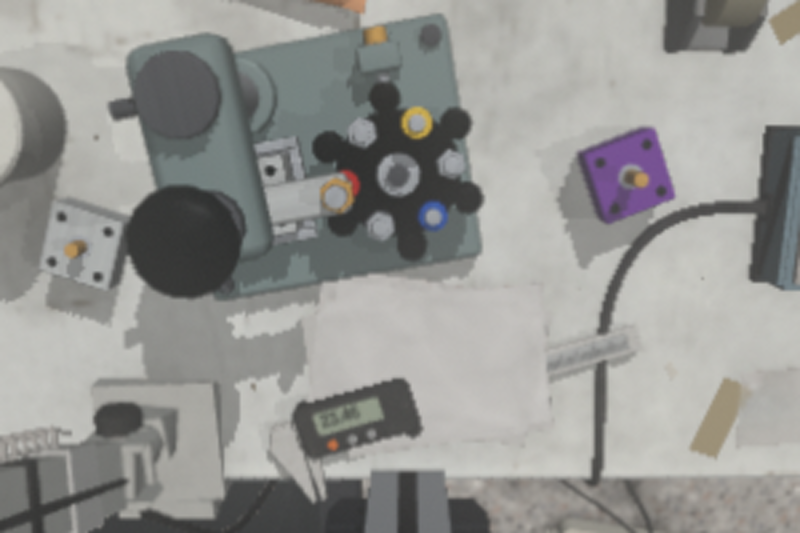

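Red now sits at the rod end, and the lobes look clicked in. Now I'll check the turret angle and the button centre numerically, then go above the button and check the lamp clearance.

```bash
python3 - <<'E'
from h import *
import pickle
f=pickle.load(open("wrist5.pkl","rb"))
s=8/3
def uv(p): return (np.array(p,float)+.5)/s-.5+[100,55]
L=onplane(f,uv([(384,97),(457,124),(468,197),(411,244),(342,219),(329,147)]),.045)[:,:2]
c=L.mean(0);d=L-c;print("c",c.round(4),np.linalg.norm(d,axis=1).round(4),(np.degrees(np.arctan2(d[:,1],d[:,0]))%60).round(1))
v=cv2.cvtColor(f["img"],cv2.COLOR_RGB2HSV)[...,2]
m=np.zeros_like(v);m[120:170,143:193]=(v[120:170,143:193]<55)
k,l,st,cc=cv2.connectedComponentsWithStats(m);i=1+np.argmax(st[1:,4])
cn,_=cv2.findContours((l==i).astype(np.uint8),0,2);(x,y),r=cv2.minEnclosingCircle(cn[0]);print((x,y),r,cc[i])
B=onplane(f,[x,y],.182)[0];print("btn",B,"cent",onplane(f,cc[i],.182)[0],depthpt(f,cc[i])[0])
ex=np.array([np.cos(.1745),np.sin(.1745)]);ey=np.array([-ex[1],ex[0]]);print("expect from turret",c+.077*ey)
q=arm.current_orientation();p=arm.current_tcp_pos()
arm.movel([p[0],-.22,.30],None,.2)
arm.movel([.4775,-.170,.235],None,.15)
for n in("scene","side"):
    f=snap(n);save(f,n+"6.png");pickle.dump(f,open(n+"6.pkl","wb"))
print(arm.current_time_s(),arm.current_qpos().round(2))
E
```

```text
c [ 0.4906 -0.2444] [0.0372 0.0375 0.0374 0.0371 0.0374 0.0369] [11.   9.  10.6  9.9  9.2 10.4]
(170.5, 144.5) 19.91240692138672 [178.42980562 144.04967603]
btn [ 0.47795198 -0.17140587  0.182     ] cent [ 0.47835501 -0.17897813  0.182     ] [ 0.47911662 -0.18013136  0.18692272]
expect from turret [ 0.47721579 -0.16856796]
17.8417 [-0.45 -0.2   1.96 -0.    1.38  1.12]
```

View pics/scene6.png

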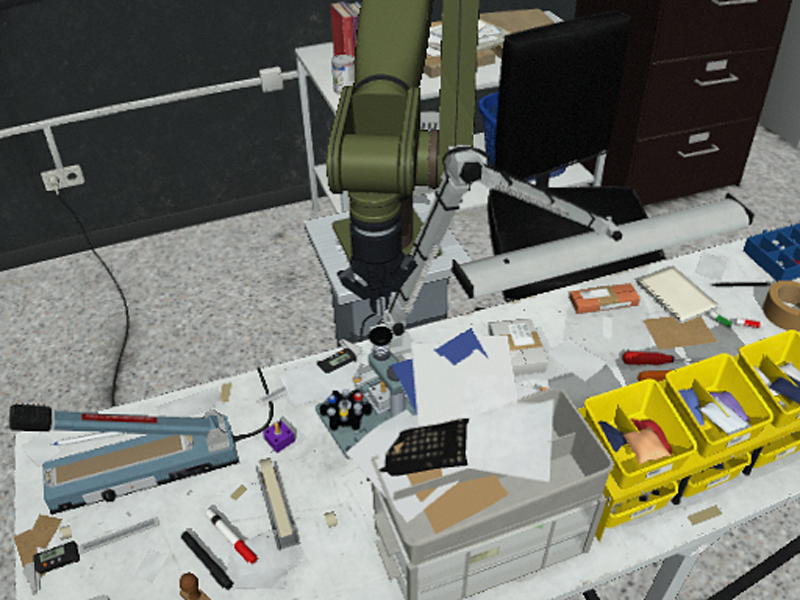

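View pics/side6.png

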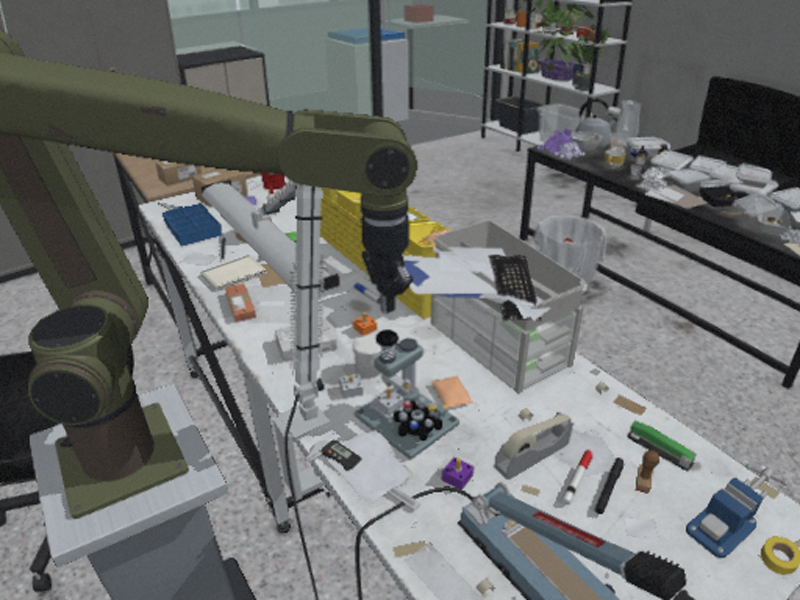

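```bash
python3 - <<'E'
from h import *
import pickle
f=pickle.load(open("scene6.pkl","rb"))
n=np.array([.435,.90])
for p in [(335,165),(375,165),(410,165),(412,120),(415,185),(385,95),(430,240),(445,190),(447,170),(465,170),(420,255)]:
    P=depthpt(f,np.array(p)/1.5625)[0];print(p,P.round(3),"lat",(P[:2]@n-.0547).round(3))
E
```

```text
(335, 165) [ 0.493 -0.225  0.53 ] lat -0.043
(375, 165) [ 0.515 -0.176  0.531] lat 0.011
(410, 165) [ 0.534 -0.134  0.532] lat 0.057
(412, 120) [ 0.466 -0.105  0.559] lat 0.053
(415, 185) [0.071 0.051 0.182] lat 0.022
(385, 95) [ 0.396 -0.119  0.567] lat 0.01
(430, 240) [ 0.413 -0.055  0.303] lat 0.076
(445, 190) [ 0.414 -0.031  0.396] lat 0.098
(447, 170) [ 0.409 -0.026  0.429] lat 0.1
(465, 170) [ 0.465 -0.022  0.46 ] lat 0.128
(420, 255) [ 0.394 -0.065  0.261] lat 0.058
```

Lamp clearance is about 35 mm. Now I'll press slowly with a force stop.

```bash
python3 - <<'E'
from h import *
import pickle
print(arm.movel([.4775,-.170,.197],None,.08,f_stop=8),arm.current_tcp_pos())
f0=np.array(arm.current_wrist_force())
for z in (.186,.180,.176):
    s=arm.movel([.4775,-.170,z],None,.03,f_stop=30);print(z,s,np.round(arm.current_tcp_pos(),4),(np.array(arm.current_wrist_force())-f0).round(1))
s=arm.movel([.4775,-.170,.162],None,.02,f_stop=25)
print("end",s,np.round(arm.current_tcp_pos(),4),(np.array(arm.current_wrist_force())-f0).round(1))
arm.hold(.3)
print("hold",np.round(arm.current_tcp_pos(),4),(np.array(arm.current_wrist_force())-f0).round(1))
f=snap("side");save(f,"side7.png",(200,190,320,280))
print(arm.current_time_s())
E
```

```text
False [ 0.4773706  -0.16995462  0.19660936]
0.186 False [ 0.4782 -0.1703  0.187 ] [ 1.5 -0.4  3.5]
0.18 False [ 0.4781 -0.1703  0.1808] [ 2.2 -0.2  4.9]
0.176 False [ 0.4782 -0.1703  0.1771] [ 0.4 -0.5  6.2]
end True [ 0.4783 -0.1703  0.1722] [-2.7  1.2  5.6]
hold [ 0.4782 -0.1703  0.1721] [-3.   1.4  6.5]
20.4667
```

View pics/side7.png

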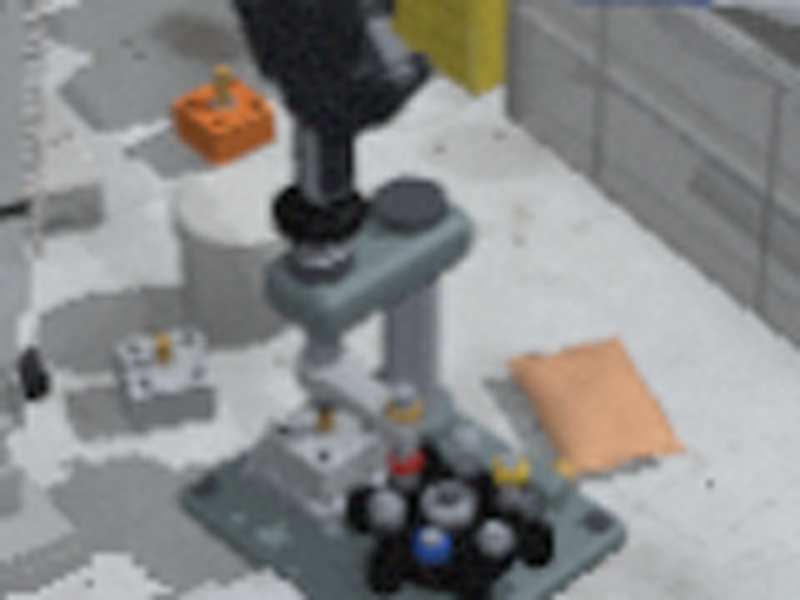

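```bash
python3 - <<'E'
from h import *
for z in (.1710,.1700,.1690):
    s=arm.movel([.4778,-.170,z],None,.02,f_stop=45);arm.hold(.2)
    F=np.array(arm.current_wrist_force());print(z,s,np.round(arm.current_tcp_pos(),4),F.round(1))
    if F[2]>25: break
f=snap("side");save(f,"side8.png",(200,190,320,280))
print(arm.current_time_s())
E
```

```text
0.171 False [ 0.4782 -0.1703  0.172 ] [ 0.5 -0.7  6.7]
0.17 False [ 0.4782 -0.1703  0.1719] [-1.3  1.  10.2]
0.169 False [ 0.4783 -0.1703  0.1718] [-4.3  1.5 13.6]
21.8667
```

View pics/side8.png

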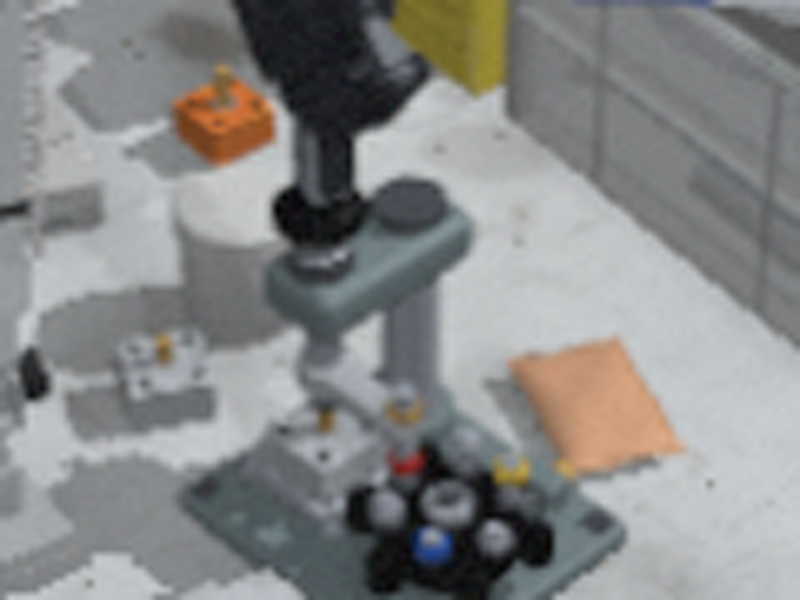

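```bash
python3 - <<'E'
from h import *
import pickle
for z in (.167,.165):
    s=arm.movel([.4778,-.170,z],None,.02,f_stop=45);arm.hold(.2)
    F=np.array(arm.current_wrist_force());print(z,s,np.round(arm.current_tcp_pos(),4),F.round(1))
arm.movel([.4778,-.170,.186],None,.05);print(np.round(arm.current_tcp_pos(),4),arm.current_wrist_force().round(1))
arm.movel([.4778,-.170,.30],None,.15)
q=arm.current_orientation()
arm.movel([.45,-.25,.34],q,.2)
arm.hold(.3)
f=snap("wrist");save(f,"wrist9.png",(100,55,400,255));pickle.dump(f,open("wrist9.pkl","wb"))
f=snap("side");save(f,"side9.png",(200,190,320,280));pickle.dump(f,open("side9.pkl","wb"))
f=snap("scene");save(f,"scene9.png",(180,180,320,285));pickle.dump(f,open("scene9.pkl","wb"))
print(arm.current_time_s())
E
```

```text
0.167 False [ 0.4784 -0.1703  0.1716] [-7.8  3.6 22.2]
0.165 False [ 0.4785 -0.1704  0.1714] [-11.7   4.6  29. ]
[ 0.4781 -0.1702  0.186 ] [ 2.8 -1.7  3.3]
25.3083
```

View pics/side9.png

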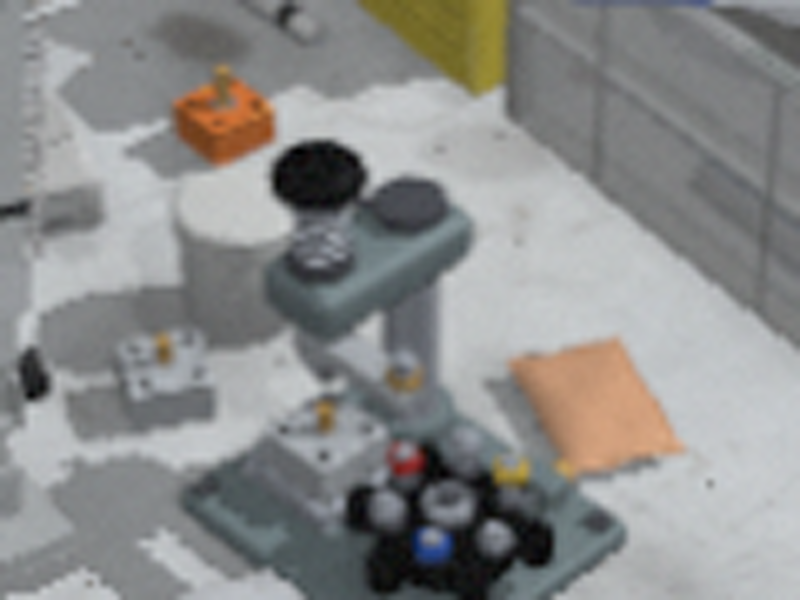

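View pics/wrist9.png

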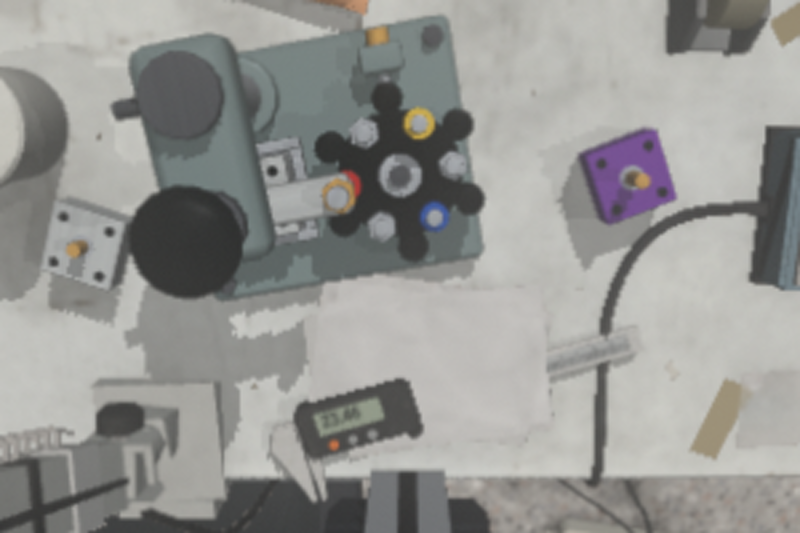

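View pics/scene9.png

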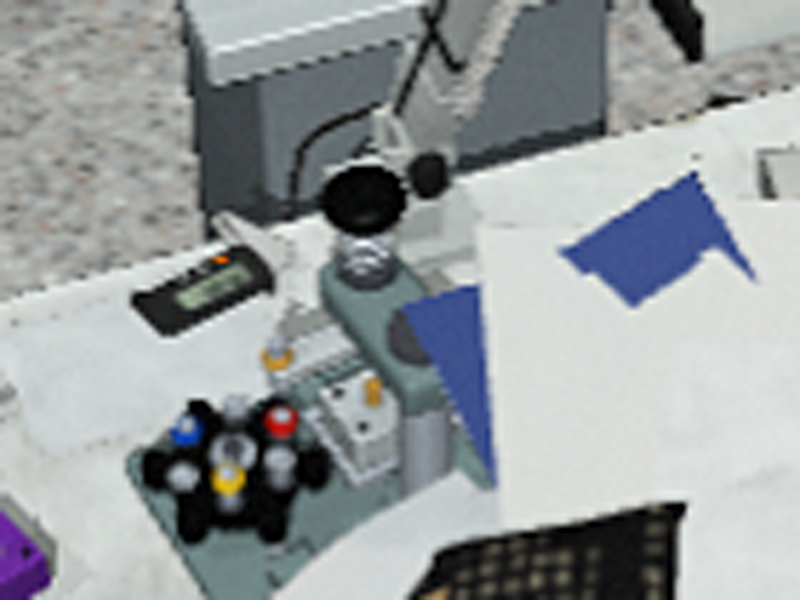

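The pin now stands as high as the sample's, the button is back up, the red stop is under the rod and the bystanders haven't moved. Handing in.

```bash
python3 - <<'E'
from h import *
print(arm.current_wrist_force().round(1),arm.current_time_s());arm.job_done()
E
```

```text
[-0.3 -0.3 -0.5] 25.3083
the job is handed in; nothing more can be done
```

The pin is pressed in to the red stop. I handed the job in at 25.3 s with the arm clear of everything.

**What I did**
- **Turret:** the yellow stop was under the rod at first, with red two clicks away. With the closed fingertips I flicked the wheel two clicks clockwise by its lobes, at up to about 7 N.
- **Button:** only then did I push the palm button straight down to the hard stop and let it spring back.

**Last checks**
- **Turret angle:** before the press, the lobes measured about 10° (mod 60), which matches the press's own yaw. That puts the red stop clicked in under the rod, and it looked the same in the pictures after the press.
- **Press depth:** the fingertip stopped at about 172 mm, which is 18 mm below the button's rest height. It gave less than 1 mm more under 29 N, so the stop was hard.
- **Result:** by eye, the pin stands as high above the block as the finished sample's does. The button is back up and the block is in its nest. The sample, caliper, jar and packet look unmoved in the views that show them.

**What disagreed**
- **Force stop:** the first push stopped on its 25 N limit, but the steady force then read only about 6.5 N. I pressed again in steps up to 29 N to confirm the stop was real.
- **Button centre:** the measured centre and the one expected from the turret differed by about 3 mm, so I aimed between them.

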